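# Free the pawl and lower the forearm rest

### The job

Lower the padded forearm rest that stands tilted up on the microscopy bench: press down the tail plate of its ratchet pawl until the pawl snaps out of the teeth and stays out, then push the free end of the pad down until the rest lies level on its stop, and last press the nose plate of the pawl down so that it snaps back into the teeth. Do it all by pressing with the fingertips: do not force the rest down against the engaged pawl, do not lift it, pick nothing up, and leave everything else on the bench where it stands.

Things in the scene. Friction and masses are not known exactly. Their poses are not given: they have to be found in the camera images.
- forearm_rest: The rest's grey base plate, bolted to the bench, 320 x 110 x 10 mm. Origin on the bench surface, straight below the arm's hinge axis; x points along the rest to the pad's free end (plate from x = -120 to +200 mm), z up. The pawl is at the -x end. A toothed steel quadrant (65 mm radius, teeth 9 mm apart, 6 mm deep) turns with the arm above the hinge; the pawl drops into it from above.
- rest_hinge (a point): Point on the hinge axis of the padded arm, centre line, 45 mm above the bench; the axis is level, along the base's y. Never moves against the base.
- rest_push (a point): Where to push: top of the black pad, centre line, near its free end; 215 mm out along the arm from the hinge axis and 38 mm square above it; moves with the arm (its x points out along the arm, z out of the pad). Pad 100 mm wide, from 83 to 253 mm from the hinge; flat middle 64 mm wide between side rolls 8 mm higher. When level the point is 83 mm above the bench.
- rest_tilt (a joint): Tilt of the padded arm above level, rad: 0 = level, on its rubber stop; starts at 0.38 to 0.78. A stiff hinge holds it at any angle: with the pawl out, about 4 to 9 N down on the free end lowers it and it stays where left. With the pawl in, it goes down at most one tooth (0.14 rad) and is blocked; upwards it clicks past the pawl.
- pawl_tail (a point): Centre of the top of the pawl's tail plate: bare steel, 30 x 30 x 5 mm, the plate farthest from the pad, on the centre line 102 mm behind the hinge axis, about 122 mm above the bench while the pawl is in; moves with the pawl, which rocks like a see-saw on a level pin 52 mm ahead of this point (towards the pad) and 18 mm below it.
- pawl_nose (a point): Centre of the top face of the pawl's nose thumb plate, bare steel, 24 mm along the rest by 30 mm across, 5 mm thick, straight above the toothed quadrant at the hinge, 54 mm ahead of the pawl's pin; moves with the pawl: about 124 mm above the bench while in, 18 mm higher while out.
- pawl (a joint): Angle of the pawl, rad: 0 = nose fully in the teeth (up to 0.12 while it rides on a tooth's slope), 0.34 = fully out, at its stop. An over-centre spring throws it to the nearer side of 0.19 and keeps it there. Tail plate pressed down: comes out (about 5 N, 10 N if the rest was pushed against it; tail travel 18 mm). Nose plate pressed down: goes back in (about 4 N).
- dish_a: Bystander: closed clear Petri dish, 62 mm across, 16 mm high, beside the rest. Origin: centre of its underside.
- dish_b: Bystander: second such Petri dish beside the rest. Origin: centre of its underside.
- stain_jar: Bystander: small amber jar with a black cap, 44 mm across, 65 mm high, beside the rest. Origin: centre of its underside.
- forceps: Bystander: steel forceps lying beside the rest, 130 mm long, 15 mm wide, 10 mm high. Origin: underside, near the middle; x along them.
- marker: Bystander: white marker pen lying on the bench, 12 mm thick, 130 mm long. Origin: underside, middle.
- beaker: Bystander: glass beaker, 66 mm across, 75 mm high. Origin: centre of its underside.
- phone: Bystander: mobile phone lying flat, 74 x 152 x 9 mm. Origin: centre of its underside.
- tube_rack: Bystander: white rack of small tubes, 75 x 150 x 51 mm. Origin: centre of its underside.

How it is judged:
On the way, in this order (a step that is already met when the one before it is completed fails the run):
1. the pawl is pressed out of the teeth while the rest is still up (value of joint pawl above 0.27 rad and value of joint rest_tilt above 0.2 rad), for 0.2 s.
2. the rest is pushed down level on its stop with the pawl still out (value of joint rest_tilt below 0.05 rad and value of joint pawl above 0.2 rad), for 0.2 s.
3. the pawl is pressed back into the teeth with the rest down (value of joint pawl below 0.06 rad and value of joint rest_tilt below 0.05 rad), for 0.2 s.
At the end, for the whole second after the job is handed in: The rest lies level on its stop (within 0.05 rad), the pawl is back in the teeth (within 0.06 rad of fully in), and every bystander is within 20 mm of where it stood (all of step 3 and distance of each of dish_a, dish_b, stain_jar, forceps, marker, beaker, phone, tube_rack from where it was at the start of the episode below 0.02 m); the robot touches nothing.
It fails at once if the rest is lifted instead of pushed down (above 0.84 rad) (value of joint rest_tilt above 0.84 rad).
It fails at once if the rest is forced down against the engaged pawl (over 45 N on it while tilted up and the pawl in) (contact force between the fingers and forearm_rest above 45 N and value of joint pawl below 0.15 rad and value of joint rest_tilt above 0.1 rad).
It fails at once if the rest is pushed with the arm or the gripper's body instead of the fingers (over 10 N) (contact force between the arm and forearm_rest above 10 N).
It fails at once if a bystander is shoved, knocked over or carried off (over 20 mm) (distance of any of dish_a, dish_b, stain_jar, forceps, marker, beaker, phone, tube_rack from where it was at the start of the episode above 0.02 m).
It also fails if it takes over 54 s, if anything falls off the work surface, if the arm or the gripper's body presses on something with over 40 N, if the wrist force passes 120 N, or if a joint passes its speed limit or range.

### The arm

A 6-joint arm with a two-finger parallel gripper is mounted at the origin on the work surface. World frame = base frame: x ahead of the robot, y to its left, z up, the work surface at z = 0. Lengths are in m, angles in rad, forces in N, time in s.
With the tool pointing down it reaches from about 0.35 to 0.775 m from the base axis. Payload 7.3 kg.
Tool frame: the origin (TCP) lies on the centre line of the jaws, within the pads' length; the fingertips stand 25 mm ahead of it and the grasp point (between the pads) lies 6 mm ahead of it; z points along the fingers, y is the line along which they close (so a half turn about z gives the same grasp; the last joint's range is limited). The gripper opens to 92 mm and grips with 3 to 60 N. Pads are 19 mm wide; open, the fingers measure 130 mm over their backs; the gripper's body (75 mm by 190 mm) begins 47 mm behind the grasp point.
Start: joints at [1.057, 0.342, 1.524, -0, 1.275, -0.146], TCP at [0.189, 0.49, 0.231] pointing down, gripper open.
Joint ranges: [-2.53, 2.53], [-0.77, 2.02], [0.04, 2.7], [-1, 4.14], [0.28, 2.66], [-3.11, 3.11]. Speed limits (rad/s): [2.57, 2.57, 3.14, 3.14, 3.14, 3.14].

### API

Orientations are given as [roll, pitch, yaw] about the fixed x, y, z axes, in that order (R = Rz(yaw) Ry(pitch) Rx(roll)).
In Python, from cell import status, read_camera, camera_info, ticket, models gives the robot as it stands.
- The arm moves only by the tool send_rows, never from a script. Its argument "plan" is a list of rows, each an object with "offset": the shift along the tool's x, y, z in mm, a list of three; "yaw": the turn about the tool's z in rad. In form: [{"offset": [dx, dy, dz], "yaw": yaw}, ...]. A call has 1 to 20 rows; each row shifts and turns the commanded pose from where the row before left it, along the tool's axes as they then stand; what a row does not reach is not made up. A row lasts 1/10 s, in which the tool goes at most 50 mm and 8.59 degrees, less where a joint would pass 70% of its speed; a pose out of reach is approached as far as the arm can. A call is refused whole if a number of a shift passes 50 or a number of a turn 0.15, either way. A call with a gripper value outside its range is refused whole. "hand" is the closure, from 0 (fully open) to 1 (shut), set as the call begins (left out, the last holds). The fingers move at their own pace and stop on an object; "squeeze" is the grip in N (left out, the last holds). Time passes only in rows, so rows that do not move let the fingers close. It gives the time, the measured TCP pose, the force, the opening and the grip force at its end, in the units of the state.
- status.observe(): the state, without advancing time (a new reading comes with each control period).
- read_camera(name): name is "scene" or "top" or "wrist"; returns the picture (480x640x3 uint8, red, green, blue); there is no depth.
- camera_info(name): a dict with "vfov" (degrees; the focal length in pixels is half the picture's height over the tangent of half this angle, whatever the lens; pixels are square), "cx", "cy" (the principal point, pixels), "origin" and "attitude" of the camera in the world. Camera axes: x right, y down, z forward; pixel columns grow to the right and rows downward; lengths in m; the calibration is good to about 2 mm. A picture is of the moment at which its call begins: read the wrist's pose just before it. camera_info takes no time and is no camera call; for the wrist camera it gives the pose at the moment of the call.
- ticket.hand_in(): hands the job in; it is judged then, once.
Trained networks look in the newest picture that a camera, given by its name, has taken for a name from the list of things; names that differ only in an ending like _2 or _b are one class to them, and where a whole thing is asked for, a point or a joint stands for the part that bears it (a point fixed in the world has none). Each returns a list of dicts, best first, with "conf" (0 to 1); they miss things now and then, are a little off and sometimes report something else, mostly with a low value. They report only what shows in the picture. A call takes as long as a camera call.
- models.regions_of(camera, label): "mask" (480x640 bool, what is visible of it) and "extent" ([left, top, right, bottom] in pixels, round what is visible of it).
The state is a dict: "time": time; "qpos": joint angles; "qvel": joint speeds; "joint_efforts": joint torques, N m; "tool_pos": TCP position; "tool_rot": TCP orientation; "contact_force": force on the tool from outside, world axes, zero at the start; "torque": the same for the moment, N m; "opening": finger opening in m; "grip_force": force on a finger pad.
Only numpy, scipy, OpenCV 4.12 (cv2) and the standard library are available. Lean on these libraries where they do the work, as an engineer would, in place of code of your own. Each camera call takes 0.05 s, during which the arm holds its last target. There are 200 camera calls.

## Working session

There is one attempt and no reset: what is moved stays moved. The work goes in short steps, Python scripts to look and compute and a tool call to move; the robot and the scene stay as the last step left them, time stands still between calls to the robot, and variables do not carry over. Pictures are saved under pics/ and viewed, at most 10 in all, crops included, and the job is handed in when it is done.

Besides the shell and the picture viewer there is one more tool, called after "Call:" by a JSON object that holds its "op" and its "data", one argument or row to a line. send_rows: Moves the arm, as the interface text tells. Its arguments: {"type":"object","properties":{"plan":{"type":"array"},"hand":{"type":"number"},"squeeze":{"type":"number"}},"required":["plan"]}

```bash
mkdir -p pics; ls
python3 - <<'E'
from cell import status, read_camera, camera_info, models
import cv2, numpy as np
print(status.observe())
for c in ("scene","top"):
    im=read_camera(c); cv2.imwrite(f"pics/{c}0.png",im[:,:,::-1]); print(c,camera_info(c))
    for n in ("forearm_rest","pawl_tail","pawl_nose","rest_push"):
        for r in models.regions_of(c,n)[:2]:
            m=r["mask"]; ys,xs=np.nonzero(m); print(c,n,round(r["conf"],2),r["extent"],xs.mean().round(1),ys.mean().round(1),len(xs))
E
```

```text
pics
{'time': 0.0, 'qpos': array([ 1.05700575e+00,  3.42695629e-01,  1.52500563e+00,  1.38424199e-06,
        1.27539111e+00, -1.45975762e-01]), 'qvel': array([ 4.46812716e-05,  1.03480982e-04, -6.45620652e-04, -3.20250188e-05,
        9.93088921e-04,  1.40826864e-03]), 'joint_efforts': array([-1.88103637e-03, -4.31244206e+01, -2.44224072e+01,  7.14351330e-02,
        5.60650940e-02, -1.35426849e-04]), 'tool_pos': array([0.18854969, 0.48955215, 0.23056299]), 'tool_rot': array([-3.14010908e+00, -2.19455198e-04,  2.77377727e+00]), 'contact_force': array([ 0.7057147 , -0.38961953, -0.84712732]), 'torque': array([0.00131794, 0.0419593 , 0.00060392]), 'grip_force': 0.0, 'opening': 0.09172896795705308}
scene {'vfov': 45.564831754975756, 'cx': 316.61137391862155, 'cy': 241.67053779053106, 'origin': array([ 1.16889195, -0.57819308,  1.43142902]), 'attitude': array([-2.571063  ,  0.01188468,  0.75363445])}
scene forearm_rest 0.72 [230.8, 253.8, 250.1, 273.2] 241.1 262.3 295
scene forearm_rest 0.61 [255.3, 165.8, 344.0, 305.1] 302.2 236.2 5197
scene pawl_tail 0.74 [265.4, 238.8, 294.5, 281.0] 279.0 258.7 333
scene pawl_nose 0.66 [277.9, 224.1, 284.6, 229.9] 281.9 227.6 16
scene pawl_nose 0.62 [263.8, 233.6, 294.3, 279.6] 279.0 258.5 364
scene rest_push 0.69 [282.6, 168.7, 342.6, 264.7] 310.3 207.9 2610
scene rest_push 0.15 [253.2, 167.3, 346.5, 305.8] 302.2 236.0 5322
top {'vfov': 45.55557101135598, 'cx': 317.25514981790474, 'cy': 238.15330459938747, 'origin': array([0.34411282, 0.03995281, 1.280244  ]), 'attitude': array([-2.95971456, -0.0264524 , -1.57067448])}
top forearm_rest 0.8 [227.7, 226.9, 394.4, 306.2] 307.2 264.1 8372
top forearm_rest 0.28 [229.7, 236.1, 352.4, 296.5] 276.3 265.9 4499
top pawl_tail 0.6 [329.5, 235.2, 391.4, 262.0] 360.0 247.1 561
top pawl_nose 0.86 [326.7, 236.4, 392.7, 258.3] 360.6 247.3 626
top rest_push 0.79 [233.4, 235.6, 340.3, 298.6] 275.4 265.8 4441
```

Run:
```python
import cv2
a=cv2.imread("pics/top0.png")[180:360,200:440]; cv2.imwrite("pics/topc.png",cv2.resize(a,(800,600),interpolation=2))
a=cv2.imread("pics/scene0.png")[140:320,190:430]; cv2.imwrite("pics/scenec.png",cv2.resize(a,(800,600),interpolation=2))
```

```text
(no output)
```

View pics/topc.png

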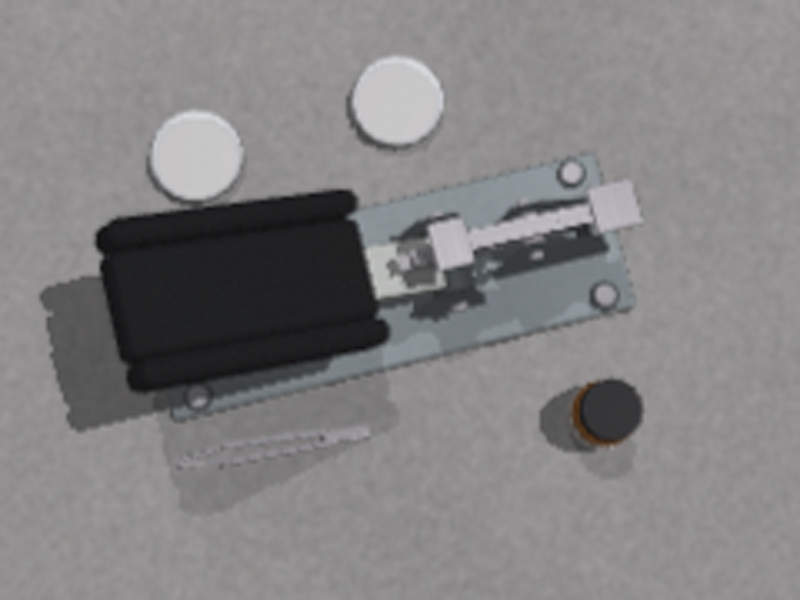

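View pics/scenec.png

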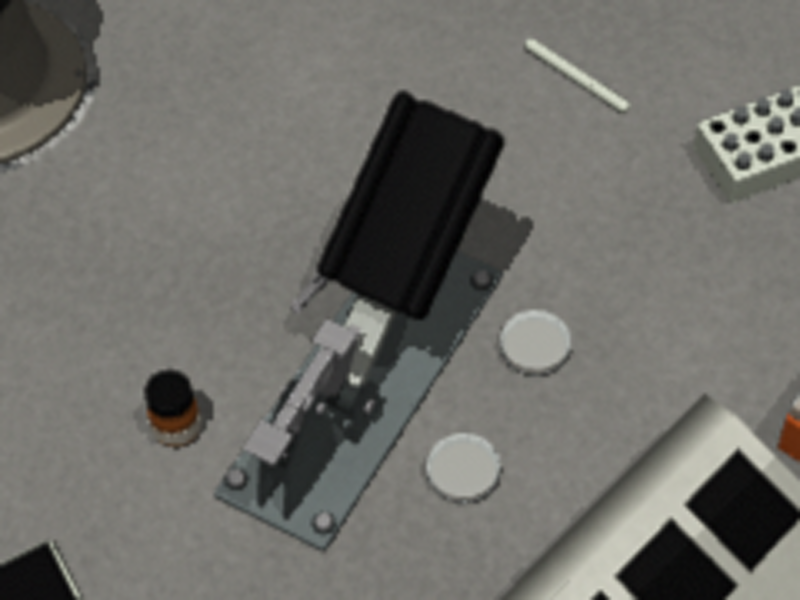

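View pics/top0.png

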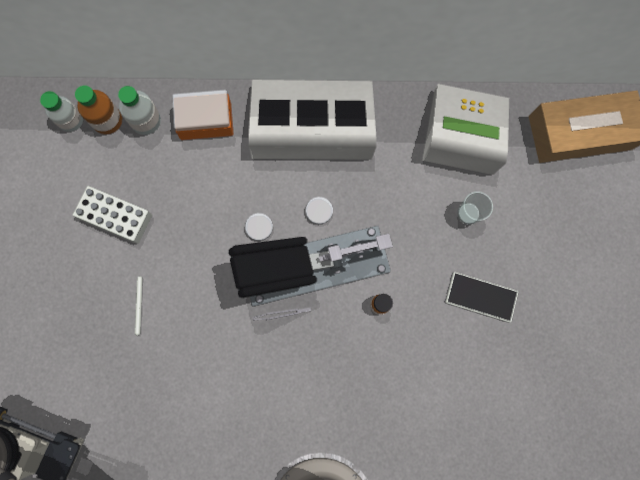

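The top view shows the pad at left (free end at x≈230), nose plate at full-image px (335,253) and tail plate at (385,242). In the scene view the tail is at about (270,272) and the nose at about (291,241).

```bash
cat > h.py <<'E'
import numpy as np
from scipy.spatial.transform import Rotation as R
from scipy.optimize import least_squares
from cell import camera_info
def proj(c,P):
    f=240/np.tan(np.radians(c["vfov"])/2); q=R.from_euler("xyz",c["attitude"]).inv().apply(np.atleast_2d(P)-c["origin"])
    return np.c_[c["cx"]+f*q[:,0]/q[:,2], c["cy"]+f*q[:,1]/q[:,2]]
def pts(p):   # x,y,yaw,tilt -> tail, nose, roll corner points, base corners
    x,y,w,t=p; ct,st=np.cos(t),np.sin(t)
    arm=lambda r,l,h:[r*ct-h*st,l,45+r*st+h*ct]
    L=[[-102,0,122],[4,0,124],arm(253,41,46),arm(253,-41,46),arm(83,41,46),arm(83,-41,46),[-120,55,10],[-120,-55,10],[200,55,10]]
    return R.from_euler("z",w).apply(np.array(L)/1000)+[x,y,0]
E
python3 - <<'E'
from h import *
T,S=camera_info("top"),camera_info("scene")
t=lambda u,v:[200+u*.3,180+v*.3]; s=lambda u,v:[190+u*.3,140+v*.3]
# order: tail,nose,free left/right,near left/right,base corners
nan=[np.nan]*2
# rest +x = image left in top; rest +y (left) = image down in top
top=np.array([t(616,206),t(451,243),t(131,378),t(99,237),t(386,330),t(354,200),t(634,303),t(594,155),t(172,418)])
sc=np.array([s(268,441),s(336,338),s(404,95),s(500,137),s(325,272),s(420,313),s(218,494),s(324,549),nan])
def res(p):
    P=pts(p); return np.nan_to_num(np.r_[proj(T,P)-top,proj(S,P)-sc]).ravel()
r=least_squares(res,[.45,0,1.79,.5],loss="soft_l1"); print(r.x.round(4)); print(res(r.x).reshape(-1,2).round(1).tolist())
P=pts(r.x); print(P[:2].round(4))
E
```

```text
[ 0.5284 -0.03    1.8197  0.4592]
[[-0.7, -1.6], [-0.7, -0.5], [-0.9, -0.7], [-0.8, -0.0], [0.0, -1.3], [-0.2, -0.8], [1.1, -0.3], [0.1, -2.5], [0.4, 0.2], [-1.4, -1.1], [-1.5, -0.3], [0.6, -1.2], [-2.2, -2.9], [-1.8, 0.5], [-4.6, -0.1], [-3.2, -0.5], [-1.3, -0.1], [0.0, 0.0]]
[[ 0.5535 -0.1288  0.122 ]
 [ 0.5274 -0.0261  0.124 ]]
```

Call:
{"op": "send_rows", "data": {
  "plan": [
    {"offset": [0, 0, -45], "yaw": 0},
    {"offset": [0, 0, -45], "yaw": 0},
    {"offset": [-31.3, -24.8, 0], "yaw": 0},
    {"offset": [-31.3, -24.8, 0], "yaw": 0},
    {"offset": [-31.3, -24.8, 0], "yaw": 0},
    {"offset": [-31.3, -24.8, 0], "yaw": 0},
    {"offset": [-31.3, -24.8, 0], "yaw": 0},
    {"offset": [-31.3, -24.8, 0], "yaw": 0},
    {"offset": [-31.3, -24.8, 0], "yaw": 0},
    {"offset": [-31.3, -24.8, 0], "yaw": 0},
    {"offset": [-31.3, -24.8, 0], "yaw": 0},
    {"offset": [-31.3, -24.8, 0], "yaw": 0},
    {"offset": [-31.3, -24.8, 0], "yaw": 0},
    {"offset": [-31.3, -24.8, 0], "yaw": 0},
    {"offset": [-31.3, -24.8, 0], "yaw": 0},
    {"offset": [-31.3, -24.8, 0], "yaw": 0},
    {"offset": [-31.3, -24.8, 0], "yaw": 0},
    {"offset": [-31.3, -24.8, 0], "yaw": 0},
    {"offset": [-31.3, -24.8, 0], "yaw": 0},
    {"offset": [-31.3, -24.8, 0], "yaw": 0}
  ],
  "hand": 1,
  "squeeze": 10
}}

```text
time: 2.5
tool_pos: [0.5546, -0.1308, 0.3212]
tool_rot: [3.141, 0.0, 2.774]
contact_force: [-0.0, 0.2, 0.7]
opening: 0.0005
grip_force: 0.0
```

Call:
{"op": "send_rows", "data": {
  "plan": [
    {"offset": [0, 0, 0], "yaw": 0.136},
    {"offset": [0, 0, 0], "yaw": 0.136},
    {"offset": [0, 0, 0], "yaw": 0.136},
    {"offset": [0, 0, 0], "yaw": 0.136},
    {"offset": [0, 0, 0], "yaw": 0.136},
    {"offset": [0, 0, 0], "yaw": 0.136},
    {"offset": [0, 0, 0], "yaw": 0.136},
    {"offset": [0, 0, 0], "yaw": 0},
    {"offset": [0, 0, 0], "yaw": 0}
  ]
}}

```text
time: 3.4
tool_pos: [0.5539, -0.1292, 0.3212]
tool_rot: [-3.142, -0.0, 1.825]
contact_force: [0.9, -0.3, -0.1]
opening: 0.0002
grip_force: 0.0
```

Run:
```python
from h import *
from cell import read_camera, models
import cv2
W=camera_info("wrist"); im=read_camera("wrist")[:,:,::-1].copy()
P=pts([0.5284,-0.03,1.8197,0.4592])[:2]; q=proj(W,P); print(q.round(1))
for a in q: cv2.drawMarker(im,tuple(int(v) for v in a),(0,0,255),0,14)
cv2.imwrite("pics/w1.png",im)
```

```text
[[314.6 211.4]
 [315.2 106. ]]
```

View pics/w1.png

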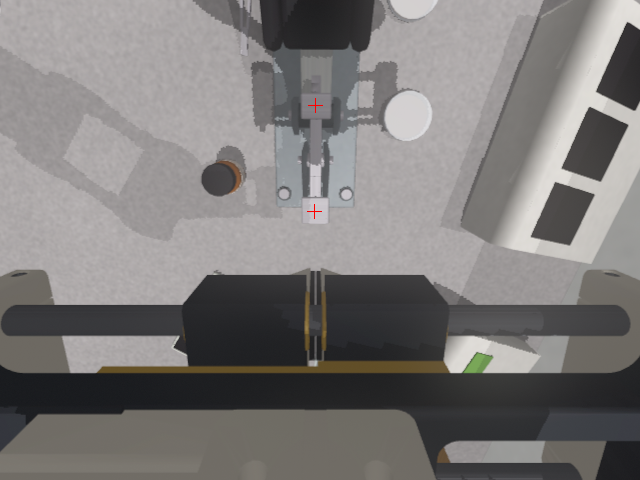

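Markers land on the plate centres, tail (315,211) and nose (315,106), so the pose fit holds.

Call:
{"op": "send_rows", "data": {
  "plan": [
    {"offset": [0, 0, 40], "yaw": 0},
    {"offset": [0, 0, 40], "yaw": 0},
    {"offset": [0, 0, 40], "yaw": 0},
    {"offset": [0, 0, 35], "yaw": 0},
    {"offset": [0, 0, 10], "yaw": 0},
    {"offset": [0, 0, 3], "yaw": 0},
    {"offset": [0, 0, 3], "yaw": 0},
    {"offset": [0, 0, 3], "yaw": 0},
    {"offset": [0, 0, 3], "yaw": 0},
    {"offset": [0, 0, 3], "yaw": 0}
  ]
}}

```text
time: 4.45
tool_pos: [0.5544, -0.1294, 0.1419]
tool_rot: [3.14, 0.001, 1.822]
contact_force: [-0.3, 0.4, 1.2]
opening: 0.0005
grip_force: 0.0
```

Call:
{"op": "send_rows", "data": {
  "plan": [
    {"offset": [0, 0, 3], "yaw": 0},
    {"offset": [0, 0, 3], "yaw": 0},
    {"offset": [0, 0, 2], "yaw": 0},
    {"offset": [0, 0, 2], "yaw": 0},
    {"offset": [0, 0, 0], "yaw": 0}
  ]
}}

```text
time: 4.95
tool_pos: [0.5538, -0.1292, 0.1309]
tool_rot: [-3.141, -0.0, 1.822]
contact_force: [0.3, 0.3, -0.3]
opening: 0.0006
grip_force: 0.0
```

Call:
{"op": "send_rows", "data": {
  "plan": [
    {"offset": [0, 0, -10], "yaw": 0},
    {"offset": [0, 0, -40], "yaw": 0},
    {"offset": [0, 0, -45], "yaw": 0},
    {"offset": [0, 0, -45], "yaw": 0},
    {"offset": [0, 0, -50], "yaw": 0},
    {"offset": [0, 0, 0], "yaw": 0},
    {"offset": [0, 0, 0], "yaw": 0}
  ]
}}

```text
time: 5.65
tool_pos: [0.5542, -0.1293, 0.3232]
tool_rot: [3.138, 0.002, 1.822]
contact_force: [-0.3, 0.9, -0.3]
opening: 0.0002
grip_force: 0.0
```

Run:
```python
from h import *
from cell import read_camera
import cv2
W=camera_info("wrist"); im=read_camera("wrist")[:,:,::-1].copy()
B=R.from_euler("z",1.8197)
def c(th): # plate corners, pawl angle th (nose up)
    ct,st=np.cos(th),np.sin(th); L=[]
    for x0,h,a in((-52,18,15),(54,20,12)):
        for sx,sy in((-1,-1),(1,-1),(1,1),(-1,1)):
            u=x0+sx*a; L.append([-50+u*ct-h*st,sy*15,104+u*st+h*ct])
    return B.apply(np.array(L)/1000)+[.5284,-.03,0]
im=im[60:260,200:440]
im=cv2.resize(im,None,fx=3,fy=3)
for th,col in((0,(0,0,255)),(.34,(0,255,0))):
    q=((proj(W,c(th))-[200,60])*3).astype(np.int32)
    cv2.polylines(im,[q[:4],q[4:]],True,col,1)
cv2.imwrite("pics/w2.png",im)
```

```text
(no output)
```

View pics/w2.png

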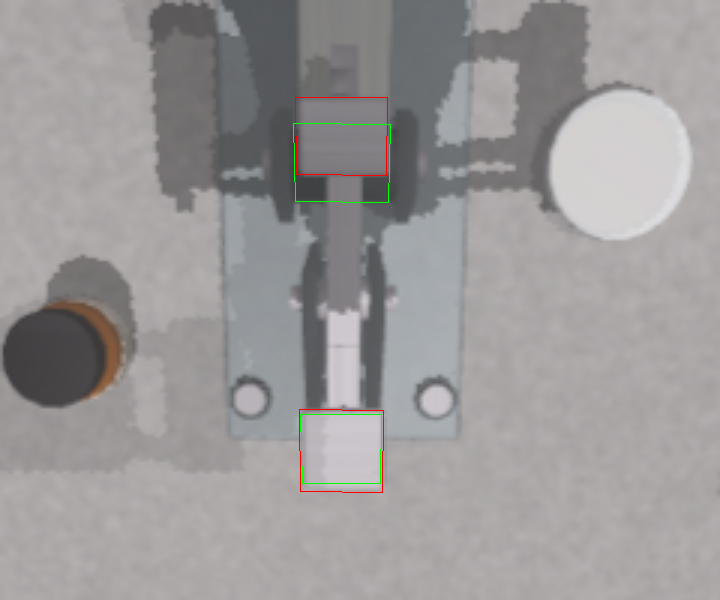

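The red outline (pawl in) fits the picture, so the pawl is not out yet. I'll press again and watch the force.

Call:
{"op": "send_rows", "data": {
  "plan": [
    {"offset": [0, 0, 45], "yaw": 0},
    {"offset": [0, 0, 45], "yaw": 0},
    {"offset": [0, 0, 45], "yaw": 0},
    {"offset": [0, 0, 40], "yaw": 0},
    {"offset": [0, 0, 14], "yaw": 0},
    {"offset": [0, 0, 0], "yaw": 0},
    {"offset": [0, 0, 0], "yaw": 0},
    {"offset": [0, 0, 0], "yaw": 0}
  ]
}}

```text
time: 6.5
tool_pos: [0.5545, -0.1294, 0.1332]
tool_rot: [3.14, 0.001, 1.822]
contact_force: [0.0, 0.5, 0.1]
opening: 0.0002
grip_force: 0.0
```

Run:
```python
from h import *
from cell import read_camera,status
import cv2
s=status.observe(); print(s["tool_pos"],s["contact_force"])
W=camera_info("wrist"); print(W["origin"],W["attitude"]); a=read_camera("wrist")[:,:,::-1]; b=read_camera("scene")[140:320,190:430,::-1]
b=cv2.resize(b,(640,480)); cv2.imwrite("pics/w3.png",cv2.resize(np.vstack([a,b]),(450,600*450//450),interpolation=cv2.INTER_AREA) if 0 else np.hstack([cv2.resize(a,(400,300)),cv2.resize(b,(400,300))]))
```

```text
[ 0.55453998 -0.12941805  0.13321692] [0.03291506 0.47153347 0.10440108]
[ 0.5366047  -0.05995336  0.286599  ] [ 2.87013573e+00 -1.68725870e-03  2.51035367e-01]
```

View pics/w3.png

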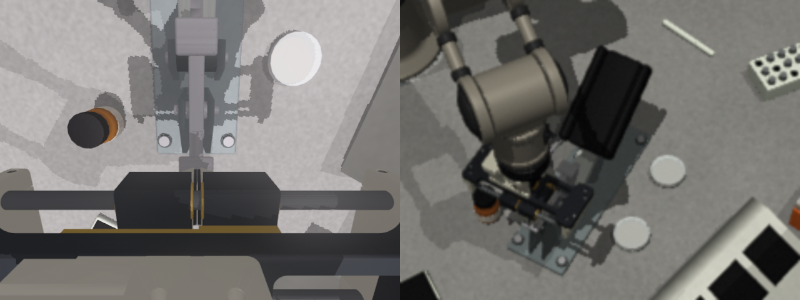

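Call:
{"op": "send_rows", "data": {
  "plan": [
    {"offset": [0, 0, 2], "yaw": 0},
    {"offset": [0, 0, 2], "yaw": 0},
    {"offset": [0, 0, 0], "yaw": 0}
  ]
}}

```text
time: 6.9
tool_pos: [0.5538, -0.1291, 0.1281]
tool_rot: [-3.141, -0.0, 1.822]
contact_force: [0.0, -0.1, 0.5]
opening: 0.0007
grip_force: 0.0
```

Call:
{"op": "send_rows", "data": {
  "plan": [
    {"offset": [0, 0, 2], "yaw": 0},
    {"offset": [0, 0, 2], "yaw": 0},
    {"offset": [0, 0, 0], "yaw": 0}
  ]
}}

```text
time: 7.2
tool_pos: [0.554, -0.1292, 0.124]
tool_rot: [3.142, -0.0, 1.822]
contact_force: [0.4, 0.6, 0.9]
opening: 0.0004
grip_force: 0.3
```

Run:
```python
from h import *
from cell import read_camera,status
import cv2
s=status.observe(); T=R.from_euler("xyz",s["tool_rot"])
W=camera_info("wrist"); im=read_camera("wrist")[:,:,::-1]
im=cv2.resize(im[0:420,170:470],None,fx=1.43,fy=1.43); o=[170,0]
def d(P,col,cl=True): cv2.polylines(im,[((proj(W,P)-o)*1.43).astype(np.int32)],cl,col,1)
def box(x0,a,h,th):
    ct,st=np.cos(th),np.sin(th)
    L=[[-50+(x0+sx*a)*ct-h*st,sy*15,104+(x0+sx*a)*st+h*ct] for sx,sy in((-1,-1),(1,-1),(1,1),(-1,1))]
    return R.from_euler("z",1.8197).apply(np.array(L)/1000)+[.5284,-.03,0]
for th,col in((0,(0,0,255)),(.34,(0,255,0))):
    d(box(-52,15,18,th),col); d(box(54,12,20,th),col)
d(T.apply(np.array([[-10,-19,25],[10,-19,25],[10,19,25],[-10,19,25]])/1000)+s["tool_pos"],(255,255,0))
cv2.imwrite("pics/w4.png",im)
```

```text
(no output)
```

View pics/w4.png

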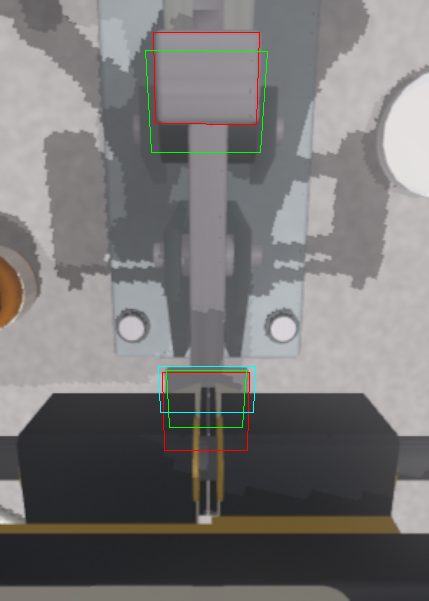

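Call:
{"op": "send_rows", "data": {
  "plan": [
    {"offset": [0, 0, 2], "yaw": 0},
    {"offset": [0, 0, 2], "yaw": 0},
    {"offset": [0, 0, 0], "yaw": 0}
  ]
}}

```text
time: 7.55
tool_pos: [0.5539, -0.1292, 0.1199]
tool_rot: [-3.141, -0.0, 1.822]
contact_force: [0.1, 0.3, 0.3]
opening: 0.0008
grip_force: 0.3
```

Run:
```python
from h import *
from cell import status
s=status.observe(); T=R.from_euler("xyz",s["tool_rot"]); W=camera_info("wrist"); print(s["contact_force"])
for x in (0,5,10):
  for z in (0,10,25): print(x,z,proj(W,T.apply(np.array([x,0,z])/1000)+s["tool_pos"]).round(0), end=" ")
```

```text
[0.11007009 0.29040611 0.34664643]
0 0 [[315. 291.]] 0 10 [[315. 283.]] 0 25 [[315. 273.]] 5 0 [[315. 282.]] 5 10 [[315. 274.]] 5 25 [[315. 264.]] 10 0 [[315. 273.]] 10 10 [[315. 265.]] 10 25 [[315. 256.]]
```

Call:
{"op": "send_rows", "data": {
  "plan": [
    {"offset": [0, 0, 2], "yaw": 0},
    {"offset": [0, 0, 2], "yaw": 0},
    {"offset": [0, 0, 0], "yaw": 0}
  ]
}}

```text
time: 7.85
tool_pos: [0.5536, -0.1289, 0.1156]
tool_rot: [-3.141, -0.001, 1.822]
contact_force: [-0.6, 0.9, 0.1]
opening: 0.0003
grip_force: 0.0
```

Run:
```python
from h import *
from cell import read_camera
import cv2
W=read_camera("wrist")[:,:,::-1]; t=read_camera("top")[:,:,::-1]
cv2.imwrite("pics/w5.png",np.hstack([cv2.resize(W[60:360,215:415],(400,600),interpolation=2),cv2.resize(t[170:320,320:420],(400,600),interpolation=2)]))
```

```text
(no output)
```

View pics/w5.png

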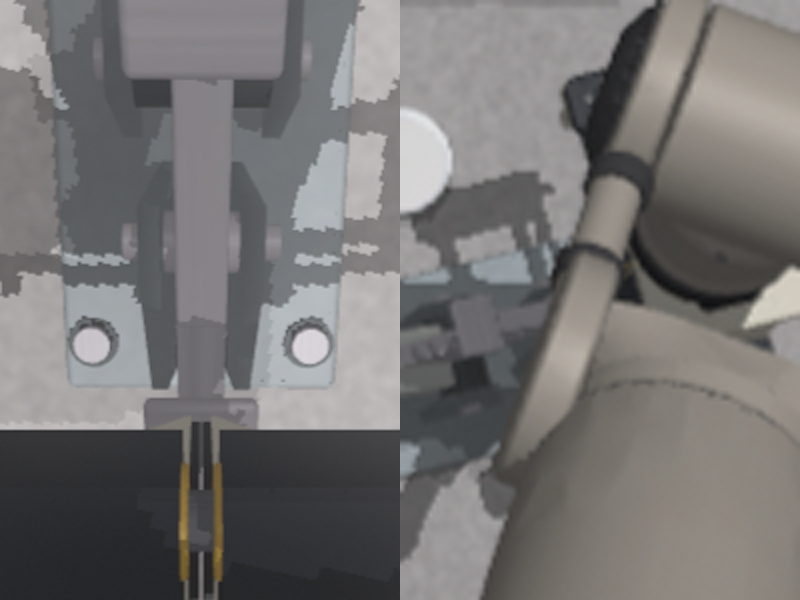

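```bash
cat >> h.py <<'E'
def plate(x0,a,h,th):
    ct,st=np.cos(th),np.sin(th)
    L=[[-50+(x0+sx*a)*ct-h*st,sy*15,104+(x0+sx*a)*st+h*ct] for sx,sy in((-1,-1),(1,-1),(1,1),(-1,1))]
    return R.from_euler("z",1.8197).apply(np.array(L)/1000)+[.5284,-.03,0]
E
python3 - <<'E'
from h import *
from cell import read_camera,models
W=camera_info("wrist"); im=read_camera("wrist").astype(int)
for th in (0,.1,.2,.34): print(th,proj(W,plate(54,12,20,th)).round(0).tolist())
print([(round(r["conf"],2),r["extent"]) for r in models.regions_of("wrist","pawl_nose")[:3]])
print(im[88:118:2,280:350:1].mean(2)[:,[5,20,50,65]].astype(int).T.tolist())
E
```

```text
0 [[352.0, 84.0], [354.0, 16.0], [275.0, 16.0], [277.0, 84.0]]
0.1 [[353.0, 89.0], [356.0, 17.0], [274.0, 17.0], [276.0, 88.0]]
0.2 [[354.0, 94.0], [357.0, 20.0], [272.0, 20.0], [275.0, 94.0]]
0.34 [[355.0, 105.0], [360.0, 29.0], [269.0, 29.0], [274.0, 105.0]]
[(0.85, [271.2, 23.8, 359.9, 277.7])]
[[133, 132, 132, 131, 123, 108, 64, 64, 64, 62, 63, 63, 64, 87, 88], [132, 132, 132, 131, 123, 111, 98, 98, 94, 94, 93, 92, 92, 103, 105], [133, 133, 132, 131, 124, 114, 120, 120, 119, 117, 117, 116, 115, 119, 118], [132, 132, 132, 131, 124, 111, 75, 74, 74, 72, 72, 70, 70, 94, 94]]
```

Call:
{"op": "send_rows", "data": {
  "plan": [
    {"offset": [0, 0, 3], "yaw": 0},
    {"offset": [0, 0, -3], "yaw": 0},
    {"offset": [0, 0, -40], "yaw": 0},
    {"offset": [0, 0, -50], "yaw": 0},
    {"offset": [0, 0, -50], "yaw": 0},
    {"offset": [0, 0, -50], "yaw": 0},
    {"offset": [0, 0, -15], "yaw": 0},
    {"offset": [0, 0, 0], "yaw": 0}
  ]
}}

```text
time: 8.85
tool_pos: [0.5548, -0.1295, 0.3245]
tool_rot: [3.136, 0.004, 1.822]
contact_force: [-0.0, 0.1, -0.5]
opening: 0.0006
grip_force: 0.0
```

Run:
```python
from h import *
from cell import read_camera,models
W=camera_info("wrist"); im=read_camera("wrist").astype(int); print(W["origin"])
for th in (0,.1,.2,.34): print(th,proj(W,plate(54,12,20,th)).round(0).tolist(),proj(W,plate(-52,15,18,th)).round(0).tolist())
for n in("pawl_nose","pawl_tail","rest_push"): print([(round(r["conf"],2),r["extent"]) for r in models.regions_of("wrist",n)[:2]])
print(im[85:140,302].mean(1).astype(int).tolist())
```

```text
[ 0.53621656 -0.05979657  0.47770155]
0 [[328.0, 118.0], [328.0, 92.0], [298.0, 92.0], [298.0, 118.0]] [[327.0, 223.0], [327.0, 196.0], [299.0, 196.0], [299.0, 223.0]]
0.1 [[328.0, 120.0], [328.0, 94.0], [297.0, 93.0], [298.0, 120.0]] [[326.0, 223.0], [327.0, 197.0], [299.0, 197.0], [299.0, 223.0]]
0.2 [[328.0, 122.0], [329.0, 96.0], [297.0, 96.0], [298.0, 122.0]] [[326.0, 222.0], [327.0, 197.0], [299.0, 197.0], [300.0, 222.0]]
0.34 [[328.0, 127.0], [329.0, 101.0], [297.0, 101.0], [297.0, 127.0]] [[326.0, 220.0], [326.0, 197.0], [299.0, 197.0], [300.0, 220.0]]
[(0.64, [297.0, 95.9, 329.3, 221.1])]
[(0.62, [297.3, 96.5, 333.4, 215.1])]
[(0.74, [255.8, 0.0, 373.1, 127.0])]
[107, 107, 107, 107, 107, 107, 107, 107, 108, 108, 108, 108, 108, 110, 119, 123, 124, 124, 123, 123, 122, 121, 121, 123, 124, 124, 123, 122, 121, 122, 125, 126, 123, 121, 122, 123, 122, 121, 118, 103, 71, 74, 91, 97, 97, 98, 100, 107, 107, 108, 109, 120, 147, 152, 161]
```

The nose shifted about 7 px (rows 92–118 to 99–124) and stays there with the fingers withdrawn: the pawl is out. Now the pad.

Call:
{"op": "send_rows", "data": {
  "plan": [
    {"offset": [44.5, -1, 0], "yaw": 0},
    {"offset": [44.5, 0, 0], "yaw": 0},
    {"offset": [44.5, 0, 0], "yaw": 0},
    {"offset": [44.5, 0, 0], "yaw": 0},
    {"offset": [44.5, 0, 0], "yaw": 0},
    {"offset": [44.5, 0, 0], "yaw": 0},
    {"offset": [0, 0, 40], "yaw": 0},
    {"offset": [0, 0, 40], "yaw": 0},
    {"offset": [0, 0, 20], "yaw": 0},
    {"offset": [0, 0, 10], "yaw": 0},
    {"offset": [0, 0, 10], "yaw": 0},
    {"offset": [0, 0, 10], "yaw": 0},
    {"offset": [0, 0, 10], "yaw": 0},
    {"offset": [0, 0, 0], "yaw": 0}
  ]
}}

```text
time: 10.45
tool_pos: [0.4872, 0.1291, 0.1811]
tool_rot: [3.141, 0.0, 1.821]
contact_force: [0.1, -0.9, 0.4]
opening: 0.0006
grip_force: 0.2
```

Call:
{"op": "send_rows", "data": {
  "plan": [
    {"offset": [0, 0, 4], "yaw": 0},
    {"offset": [0, 0, 4], "yaw": 0},
    {"offset": [2, 0, 4], "yaw": 0},
    {"offset": [2, 0, 4], "yaw": 0},
    {"offset": [2, 0, 4], "yaw": 0}
  ]
}}

```text
time: 10.95
tool_pos: [0.486, 0.1354, 0.1624]
tool_rot: [3.139, -0.0, 1.822]
contact_force: [-0.4, 1.2, 6.2]
opening: 0.0002
grip_force: 2.5
```

Call:
{"op": "send_rows", "data": {
  "plan": [
    {"offset": [2, 0, 4], "yaw": 0},
    {"offset": [2, 0, 4], "yaw": 0},
    {"offset": [2, 0, 4], "yaw": 0},
    {"offset": [2, 0, 4], "yaw": 0},
    {"offset": [2, 0, 4], "yaw": 0},
    {"offset": [2, 0, 4], "yaw": 0},
    {"offset": [2, 0, 4], "yaw": 0},
    {"offset": [2, 0, 4], "yaw": 0},
    {"offset": [1, 0, 4], "yaw": 0},
    {"offset": [1, 0, 4], "yaw": 0},
    {"offset": [1, 0, 4], "yaw": 0},
    {"offset": [1, 0, 4], "yaw": 0},
    {"offset": [1, 0, 4], "yaw": 0},
    {"offset": [1, 0, 4], "yaw": 0},
    {"offset": [0, 0, 4], "yaw": 0}
  ]
}}

```text
time: 12.45
tool_pos: [0.4799, 0.1566, 0.1011]
tool_rot: [3.141, -0.0, 1.822]
contact_force: [-0.1, 3.2, 3.8]
opening: 0.0005
grip_force: 2.3
```

Call:
{"op": "send_rows", "data": {
  "plan": [
    {"offset": [0, 0, 3], "yaw": 0},
    {"offset": [0, 0, 3], "yaw": 0},
    {"offset": [0, 0, 3], "yaw": 0}
  ]
}}

```text
time: 12.75
tool_pos: [0.4796, 0.1563, 0.0919]
tool_rot: [-3.141, -0.0, 1.822]
contact_force: [-0.1, 3.4, 4.6]
opening: 0.0008
grip_force: 2.3
```

Call:
{"op": "send_rows", "data": {
  "plan": [
    {"offset": [0, 0, 3], "yaw": 0},
    {"offset": [0, 0, 3], "yaw": 0},
    {"offset": [0, 0, 2], "yaw": 0}
  ]
}}

```text
time: 13.05
tool_pos: [0.4798, 0.1564, 0.0871]
tool_rot: [3.14, 0.0, 1.822]
contact_force: [-14.6, 0.2, 50.4]
opening: 0.0005
grip_force: 25.7
```

Call:
{"op": "send_rows", "data": {
  "plan": [
    {"offset": [0, 0, 2], "yaw": 0},
    {"offset": [0, 0, 2], "yaw": 0}
  ]
}}

```text
time: 13.25
tool_pos: [0.4799, 0.1564, 0.0867]
tool_rot: [3.138, 0.001, 1.823]
contact_force: [-25.9, -3.6, 85.4]
opening: 0.0003
grip_force: 42.6
```

Call:
{"op": "send_rows", "data": {
  "plan": [
    {"offset": [0, 0, -10], "yaw": 0},
    {"offset": [0, 0, -20], "yaw": 0},
    {"offset": [0, 0, -40], "yaw": 0},
    {"offset": [0, 0, -45], "yaw": 0},
    {"offset": [0, 0, -45], "yaw": 0},
    {"offset": [-32, 0, 0], "yaw": 0},
    {"offset": [-40, 0, 0], "yaw": 0},
    {"offset": [-40, 0, 0], "yaw": 0},
    {"offset": [-40, 0, 0], "yaw": 0},
    {"offset": [-40, 0, 0], "yaw": 0},
    {"offset": [0, 0, 0], "yaw": 0},
    {"offset": [0, 0, 0], "yaw": 0}
  ]
}}

```text
time: 14.45
tool_pos: [0.5269, -0.0308, 0.2392]
tool_rot: [-3.139, -0.001, 1.819]
contact_force: [0.0, 0.4, -0.1]
opening: 0.0006
grip_force: 0.0
```

Run:
```python
from h import *
from cell import read_camera,status
import cv2
s=status.observe(); d=s["tool_pos"]-[.5284,-.03,0]; print(R.from_euler("z",-1.8197).apply(d),s["contact_force"])
S=camera_info("scene"); a=read_camera("scene")[140:320,190:430,::-1].copy(); a=cv2.resize(a,None,fx=3.3,fy=3.3)
q=((proj(S,pts([.5284,-.03,1.8197,0]))-[190,140])*3.3).astype(np.int32); cv2.polylines(a,[q[[2,3,5,4]]],True,(0,255,0),1); cv2.imwrite("pics/s6.png",a)
```

```text
[-0.00037952  0.00163086  0.23918057] [ 0.01316251  0.44129013 -0.09313222]
```

View pics/s6.png

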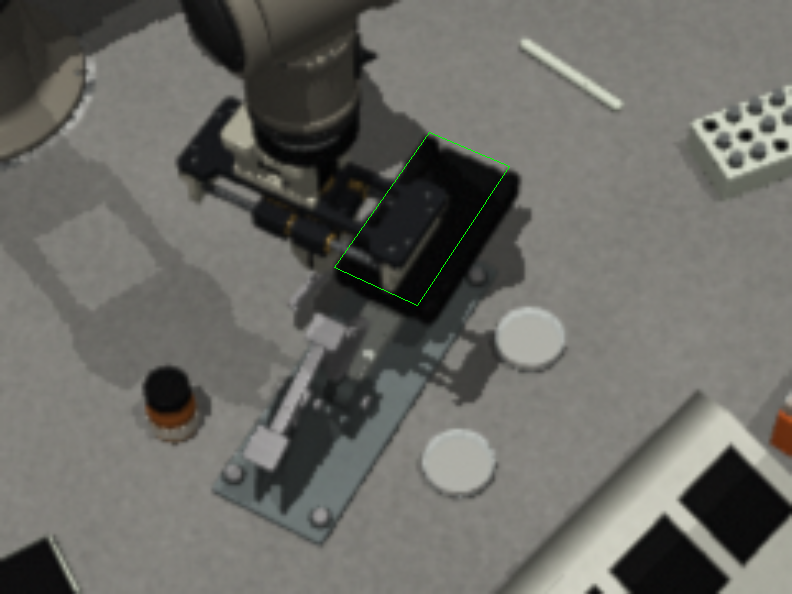

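The pad now matches the level outline (free edge near (429,134)–(515,170)) and the bystanders look unmoved. Next I press the nose.

Call:
{"op": "send_rows", "data": {
  "plan": [
    {"offset": [0, 1.5, 40], "yaw": 0},
    {"offset": [0, 0, 40], "yaw": 0},
    {"offset": [0, 0, 5], "yaw": 0},
    {"offset": [0, 0, 3], "yaw": 0},
    {"offset": [0, 0, 3], "yaw": 0},
    {"offset": [0, 0, 3], "yaw": 0},
    {"offset": [0, 0, 3], "yaw": 0},
    {"offset": [0, 0, 3], "yaw": 0},
    {"offset": [0, 0, 3], "yaw": 0},
    {"offset": [0, 0, 3], "yaw": 0}
  ]
}}

```text
time: 15.5
tool_pos: [0.5289, -0.0295, 0.134]
tool_rot: [3.142, 0.0, 1.822]
contact_force: [-0.2, 0.1, 0.2]
opening: 0.0006
grip_force: 0.0
```

Call:
{"op": "send_rows", "data": {
  "plan": [
    {"offset": [0, 0, 2], "yaw": 0},
    {"offset": [0, 0, 2], "yaw": 0},
    {"offset": [0, 0, 2], "yaw": 0}
  ]
}}

```text
time: 15.8
tool_pos: [0.5291, -0.0293, 0.1285]
tool_rot: [3.141, 0.0, 1.822]
contact_force: [-5.4, 1.7, 17.1]
opening: 0.0001
grip_force: 9.0
```

Call:
{"op": "send_rows", "data": {
  "plan": [
    {"offset": [0, 0, 1], "yaw": 0},
    {"offset": [0, 0, 0], "yaw": 0},
    {"offset": [0, 0, 0], "yaw": 0}
  ]
}}

```text
time: 16.1
tool_pos: [0.529, -0.0293, 0.1286]
tool_rot: [3.141, 0.001, 1.822]
contact_force: [-3.8, 0.5, 11.8]
opening: 0.0005
grip_force: 5.8
```

Call:
{"op": "send_rows", "data": {
  "plan": [
    {"offset": [0, 0, -10], "yaw": 0},
    {"offset": [0, 0, -40], "yaw": 0},
    {"offset": [0, 0, -50], "yaw": 0},
    {"offset": [0, 0, -50], "yaw": 0},
    {"offset": [-45, 0, -47], "yaw": 0},
    {"offset": [-50, 0, 0], "yaw": 0},
    {"offset": [-10, 0, 0], "yaw": 0},
    {"offset": [0, 0, 0], "yaw": 0},
    {"offset": [0, 0, 0], "yaw": 0}
  ]
}}

```text
time: 17.0
tool_pos: [0.5519, -0.1202, 0.3127]
tool_rot: [-3.14, -0.002, 1.822]
contact_force: [-0.9, 0.8, -0.1]
opening: 0.0003
grip_force: 0.0
```

Run:
```python
from h import *
from cell import read_camera,status
import cv2
W=camera_info("wrist"); im=read_camera("wrist")[:,:,::-1]; print(status.observe()["contact_force"])
im=cv2.resize(im[0:240,190:450],None,fx=2.4,fy=2.4)
P=lambda p:((proj(W,p)-[190,0])*2.4).astype(np.int32)
for th,col in((0,(0,0,255)),(.34,(0,255,0))): cv2.polylines(im,[P(plate(54,12,20,th)),P(plate(-52,15,18,th))],True,col,1)
q=P(pts([.5284,-.03,1.8197,0])); cv2.polylines(im,[q[[2,3,5,4]]],True,(255,255,0),1)
cv2.imwrite("pics/w7.png",im)
```

```text
[-0.00788472  1.09959499  0.17066176]
```

View pics/w7.png

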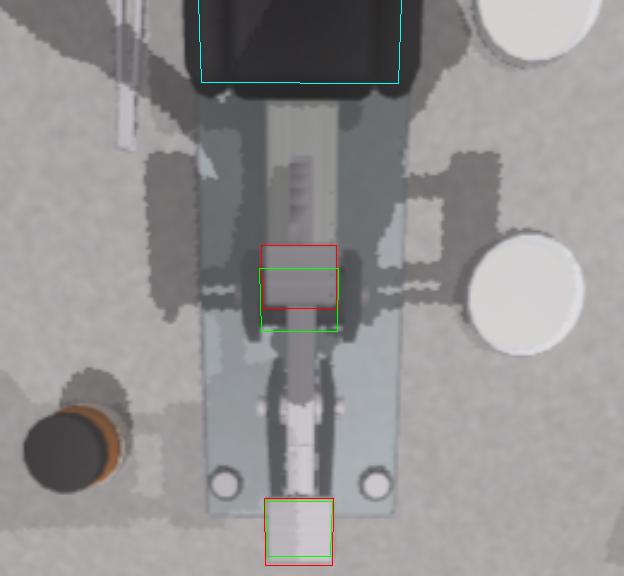

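The nose plate (300,277) is back on the "in" outline and the pad is level. Handing in.

```bash
python3 -c "
from cell import ticket; print(ticket.hand_in())"
```

```text
the job is handed in; nothing more can be done
None
```

I pressed the pawl out, pushed the rest down level on its stop and snapped the pawl back into the teeth, then handed the job in at about 17 s; the last pictures showed the pawl in, the rest level and nearby bystanders apparently unmoved, but the hand-in returned no verdict.

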